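# Lock the end post into the spice rail

### The arm

A 7-joint arm with a two-finger parallel gripper is mounted at the origin on a cart in front of the work surface, level with it; the furniture and walls round the work are solid. World frame = base frame: x ahead of the robot, y to its left, z up, the work surface at z = 0. Lengths are in mm, angles in rad, forces in N, time in s.
With the tool pointing down it reaches from about 425 to 825 mm from the base axis. Payload 3.6 kg.
Tool frame: the origin (TCP) lies at the very end of the fingers, on their centre line; the grasp point (between the pads) lies 19 mm behind it; z points along the fingers, y is the line along which they close (so a half turn about z gives the same grasp; the last joint's range is limited). The gripper opens to 93 mm and grips with 3 to 60 N. Pads are 15 mm wide; open, the fingers measure 128 mm over their backs; the gripper's body (75 mm by 188 mm) begins 65 mm behind the grasp point.
Start: joints at [-1.286, 0.615, -0.013, 1.423, 0.008, 1.103, -0.04], TCP at [199.368, 618.639, 218.64] pointing down, gripper open.
Joint ranges: [-3.12, 3.12], [-0.3, 2.06], [-1.34, 1.32], [0.26, 2.42], [-1.36, 4.5], [0.01, 1.98], [-2.84, 2.84]. Speed limits (rad/s): [2.79, 2.79, 3.14, 3.14, 3.14, 3.14, 3.14].

### API

Orientations are given as [roll, pitch, yaw] about the fixed x, y, z axes, in that order (R = Rz(yaw) Ry(pitch) Rx(roll)).
In Python, from rig import bot, camera, order gives the robot as it stands.
- The arm moves only by the shell command python3 -m pendant 'ROWS'. ROWS is text: rows parted by semicolons, each of 5 numbers parted by spaces: the shift along the world's x, y, z in m, then the turn about the world's z in degrees, then the opening, from 0 (shut) to 1 (fully open). A call has 1 to 10 rows; each row shifts and turns the commanded pose from where the row before left it; what a row does not reach is not made up. A row lasts 1/12 s, in which the tool goes at most 41.7 mm and 7.16 degrees, less where a joint would pass 70% of its speed; a pose out of reach is approached as far as the arm can. A call with a gripper value outside its range is refused whole. The fingers move at their own pace and stop on an object; the grip force is fixed at half the most. Time passes only in rows, so rows that do not move let the fingers close. It gives the time, the measured TCP pose, the force, the opening and the grip force at its end, in the units of the state.
- bot.get_state(): the state, without advancing time (a new reading comes with each control period).
- camera(name): name is "side" or "top" or "wrist"; returns a dict with "img" (420x560x3 uint8, red, green, blue), "z_map" (420x560 float32, mm along the optical axis (not along the pixel's ray), 0 where there is no reading), "mtx" (3x3 intrinsics, pixels), "R" (3x3) and "t" (3): a world point X has camera coordinates R X + t. Camera axes: x right, y down, z forward; pixel columns grow to the right and rows downward; lengths in mm; the calibration is good to about 2 mm. The wrist camera is an equidistant fisheye: a pixel r from the principal point sees the ray r / f radians off the axis. A picture is of the moment at which its call begins.
- order.hand_in(): hands the job in; it is judged then, once.
The state is a dict: "time_s": time; "joint_pos": joint angles; "qvel": joint speeds; "joint_torque": joint torques, N m; "position": TCP position; "tool_rot": TCP orientation; "ft_force": force on the tool from outside, world axes, zero at the start; "wrist_torque": the same for the moment, N m; "opening": finger opening in mm; "grasp_force": force on a finger pad.
Only numpy, scipy, OpenCV 4.12 (cv2) and the standard library are available. Lean on these libraries where they do the work, as an engineer would, in place of code of your own. Each camera call takes 0.05 s, during which the arm holds its last target. There are 200 camera calls.

### The job

Take the wooden end post out of its storage block and lock it into the spice rail: feel for the slot in the dark sliding plate, drop the post's T foot in lengthways, press it down against the spring, twist it a quarter turn and let it rise and lock, then let go. Feel your way gently (never lean on the rail with more than about 3 kg) and leave the spice jars and the butter pack as they stand.

Things in the scene. Friction and masses are not known exactly. Their poses are not given: they have to be found in the camera images.
- post: Loose end post, about 100 g, 66 mm tall, upright; origin: centre of its foot's underside, z up. Steel T foot 32 (x) x 12 (y) x 7 mm, its lowest 2 mm stepped in 1.5 mm all round as a lead; stem diameter 10 up to z = 18; round steel shoulder diameter 34, z = 18 to 23; square wooden head 24 x 24 mm, sides along x and y, z = 23 to 66. A white line on top runs along x, the foot's long way.
- post_grip (a point): Point on the post's axis 48 mm above the foot's underside: a good height for the finger pads, on either pair of head faces.
- block: Fixed pale wooden storage block 76 x 64 x 22 mm; origin: centre of its underside. A recess 36 mm (x) by 16 mm (y), 12 mm deep, in the middle of its top holds the post's foot at the start, post upright, foot underside 10 mm above the worktop. It stands left or right of the rail (it changes places with the butter pack).
- rail: Fixed aluminium spice rail, 270 x 80 mm, along its own y; x is across it, z up; origin: at worktop level under the middle of its dock. The dock, y = -75 to +75 mm, has its top at z = 36 mm and holds the dark steel slot plate (see rail_top) and a sprung strip (see rail_spring). The tray at y = +77 to +190 mm, floor z = 12 mm, carries two jars.
- rail_top (a point): Middle of the dock at plate top height (rail x = 0, y = 0, z = 36). The dark plate (49 x 96, underside z = 30) has one slot, 37 mm along rail y, 15 mm wide, centred at x = 0 but anywhere from y = -12 to +12 mm: not reported, see or feel it. Tap the foot every 4 mm: on the plate it stops at z = 36 (rubber bed: gives 1 mm per 4 N, up to 4), in the slot it sinks to 26. Plate slides at 12 N.
- rail_spring (a point): Top of the orange sprung strip under the plate, at rest (rail x = 0, y = 0, z = 26 mm). It yields from 3 N, 0.8 N per mm. Press the post till its shoulder lands on the plate: foot underside z = 18 mm, 9 N. Turn 90 degrees either way: foot across the rail (post x along rail x). The foot passes the ribs under the plate below z = 20; let up, it rises between them to z = 23, locked.
- jar_a: Spice jar with black cap, 41 mm in diameter, 105 mm tall, standing in the rail's tray at rail y = +112 mm; origin under its centre. Bystander.
- jar_b: Like jar_a, at rail y = +159 mm. Bystander.
- butter: Butter pack 73 x 102 x 37 mm lying on the worktop on the side of the rail away from the block; origin under its centre. Bystander.
Mind the look-alikes: they are no part of the job. There is more than one size of the post; the one meant has the size given above.

How it is judged:
By the outcome, as a careful person would: the job done as asked, in the order asked, and still so for the second after the job is handed in, with the robot touching nothing.
It also fails if it takes over 64 s, if anything falls off the work surface, if the arm or the gripper's body presses on something with over 40 N, if the wrist force passes 120 N, or if a joint passes its speed limit or range.

## Working session

There is one attempt and no reset: what is moved stays moved. The work goes in short steps, Python scripts to look and compute and a shell command to move; the robot and the scene stay as the last step left them, time stands still between calls to the robot, and variables do not carry over. Pictures are saved under pics/ and viewed, at most 10 in all, crops included, and the job is handed in when it is done.

```bash
mkdir -p pics
cat > h.py <<'E'
import numpy as np, cv2
from rig import bot,camera,order
def snap(n,name):
    c=camera(n); cv2.imwrite(f'pics/{name}.png',c['img'][:,:,::-1]); np.savez(f'{name}.npz',**c); return c
def load(name): return dict(np.load(f'{name}.npz'))
def pt(c,u,v,z=None):
    "world point from pixel: by depth, or by plane height z"
    K=c['mtx']; r=np.array([(u-K[0,2])/K[0,0],(v-K[1,2])/K[1,1],1.])
    o=-c['R'].T@c['t']; d=c['R'].T@r
    if z is None: return o+d*c['z_map'][int(round(v)),int(round(u))]
    return o+d*(z-o[2])/d[2]
def crop(c,u0,v0,u1,v1,name,k=4):
    cv2.imwrite(f'pics/{name}.png',cv2.resize(c['img'][v0:v1,u0:u1,::-1],None,fx=k,fy=k,interpolation=cv2.INTER_CUBIC))
E
python3 - <<'E'
from h import *
t=snap('top','t0'); s=snap('side','s0')
print(t['mtx'],t['R'],t['t'])
st=bot.get_state(); print(st['position'],st['tool_rot'],st['time_s'],st['ft_force'])
E
```

```text
[[399.97334523   0.         274.38236988]
 [  0.         399.97334523 203.66816363]
 [  0.           0.           1.        ]] [[-0.0108477  -0.99992373 -0.00590478]
 [-0.97994394  0.01180563 -0.19892336]
 [ 0.1989779   0.00362849 -0.97999726]] [  17.36962563  449.4461193  1155.39787188]
[199.18829133 617.99895733 217.62951   ] [-3.13934088e+00  4.46320903e-05  2.82980789e+00] 0.1 [0.68953817 0.02298194 0.00816146]
```

View pics/t0.png

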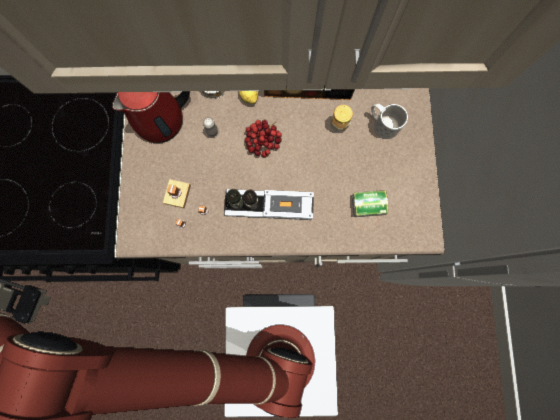

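View pics/s0.png

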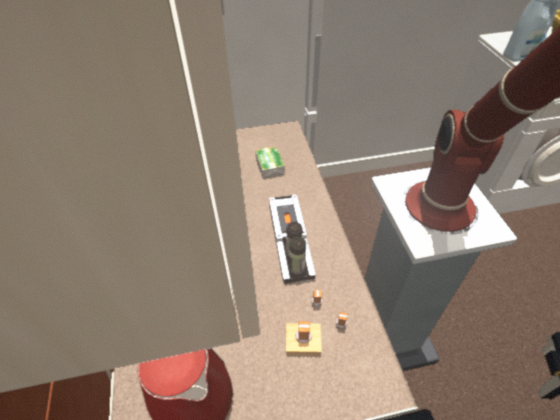

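The top view shows the block with a post at about (176,192), smaller look-alike posts at (202,210) and (181,223), jars at (235,199) and (251,199), the dock plate with its orange slot at (287,205) and the butter at (370,203). I choose the post in the block and check it up close.

Run:
```python
from h import *
t=load('t0')
a=cv2.resize(t['img'][175:235,155:215,::-1],None,fx=8,fy=8,interpolation=cv2.INTER_CUBIC)
b=cv2.resize(t['img'][180:225,220:320,::-1],None,fx=8,fy=8,interpolation=cv2.INTER_CUBIC)
cv2.imwrite('pics/c1.png',a);cv2.imwrite('pics/c2.png',b)
```

```text
(no output)
```

View pics/c1.png

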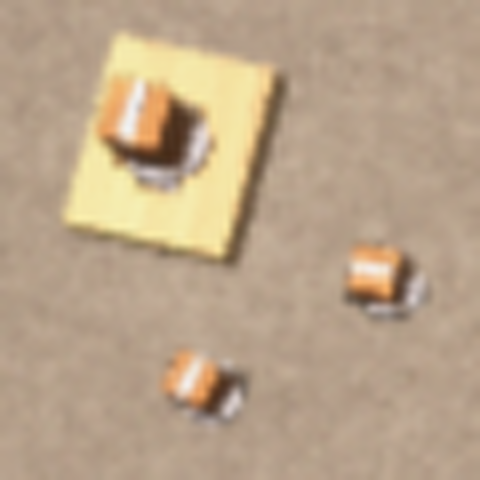

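View pics/c2.png

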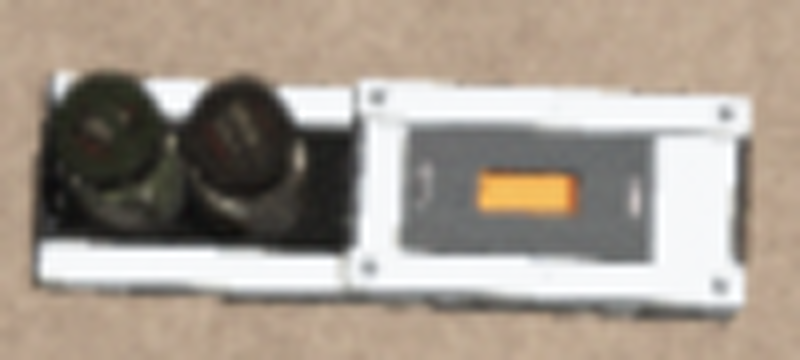

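The crops confirm the choice. The post in the block (head centre about (172.2,188.5)) is the biggest, and its white line runs along the block's long way. The slot shows orange at full-image u=279.6–292, v=201.5–206.6.

Run:
```python
from h import *
t=load('t0')
A=lambda x,y:(155+x/8-.44,175+y/8-.44)
B=lambda x,y:(220+x/8-.44,180+y/8-.44)
print('post depth',pt(t,172,188))
P=lambda a,z:pt(t,*a,z)[:2].round(1)
print('post',P(A(138,108),76),'line',P(A(138,80),76),P(A(130,138),76))
c=[P(A(*q),22) for q in((118,33),(275,67),(228,257),(62,220))];print('block',c,np.mean(c,0))
d=c[0]-c[3];e=c[1]-c[0];print(np.linalg.norm(d),np.linalg.norm(e),np.degrees(np.arctan2(d[1],d[0])),np.degrees(np.arctan2(e[1],e[0]))+90)
s=[P(B(*q),36) for q in((377,97),(727,113),(720,286),(369,267))];print('screws',s,np.mean(s,0))
print('ang',[np.degrees(np.arctan2(*(a-b)[::-1])) for a,b in((s[0],s[1]),(s[3],s[2]),(s[0],s[3]),(s[1],s[2]))])
print('dockends',P(B(357,180),36),P(B(743,200),36))
p=[P(B(*q),36) for q in((408,124),(653,136),(653,264),(400,250))];print('plate',p,np.mean(p,0))
print('slot36',P(B(477,192),36),P(B(579,195),36),P(B(530,172),36),P(B(527,214),36),'z26',P(B(477,192),26),P(B(572,195),26))
s=load('s0'); print('plate z',pt(t,276,203),'jarcaps',pt(t,233,197),pt(t,249,197))
```

```text
post depth [494.02992492 313.56686468  76.61653628]
post [494.  314.3] line [504.7 314.7] [482.7 316.8]
block [array([537.4, 337.7]), array([523. , 276.3]), array([448.3, 291.9]), array([463.5, 356.1])] [493.05 315.5 ]
76.15622101969082 63.06599717755993 -13.981502293965114 -13.198903231376036
screws [array([489. ,  35.3]), array([481.1, -97.6]), array([414.5, -93.1]), array([423.3,  38.8])] [451.975 -29.15 ]
ang [np.float64(86.5981590961314), np.float64(86.18304206907277), np.float64(-3.0494040702244214), np.float64(-3.8654611698517454)]
dockends [456.8  43.1] [ 447.3 -102.7]
plate [array([478.3,  23.6]), array([472.5, -69.3]), array([423.2, -68.1]), array([429.7,  27. ])] [450.925 -21.7  ]
slot36 [451.6  -2.3] [450.  -40.8] [459.1 -22.4] [442.9 -21. ] z26 [453.7  -2.4] [452.1 -38.5]
plate z [453.64761538   7.34277142  35.22391696] jarcaps [455.53016702 128.76744159 117.77966607] [454.55777104  83.37548206 119.68916378]
```

```bash
python3 -m pendant '0.0245 -0.025 0 0 0.7;0.0245 -0.025 0 0 0.7;0.0245 -0.025 0 0 0.7;0.0245 -0.025 0 0 0.7;0.0245 -0.025 0 0 0.7;0.0245 -0.025 0 0 0.7;0.0245 -0.025 0 0 0.7;0.0245 -0.025 0 0 0.7;0.0245 -0.025 0 0 0.7;0.0245 -0.025 0 4.3 0.7'
```

```text
time_s: 0.93
position: [445.0, 367.2, 218.3]
tool_rot: [-3.141, -0.0, 2.906]
ft_force: [-0.6, 0.5, 0.0]
opening: 65.1
grasp_force: 0.0
```

```bash
python3 -m pendant '0.0245 -0.026 0 0 0.7;0.0245 -0.026 0 0 0.7;0 0 -0.035 0 0.7;0 0 -0.035 0 0.7;0 0 0 0 0.7;0 0 0 0 0.7'
python3 - <<'E'
from h import *
w=snap('wrist','w1'); crop(w,0,0,560,420,'w1b',1)
print(w['mtx'],w['R'],w['t'],bot.get_state()['position'])
E
```

```text
time_s: 1.43
position: [491.9, 316.0, 147.1]
tool_rot: [-3.138, -0.004, 2.905]
ft_force: [-0.2, 1.0, 0.4]
opening: 65.2
grasp_force: 0.0
[[325.1922621    0.         280.90795587]
 [  0.         325.1922621  202.33795903]
 [  0.           0.           1.        ]] [[ 0.23372392  0.97229523 -0.00388813]
 [ 0.93160048 -0.22279308  0.2871999 ]
 [ 0.27837684 -0.07074767 -0.95786278]] [-422.34663027 -400.61195998  207.89019263] [493.17591662 317.24815976 149.0295654 ]
```

View pics/w1.png

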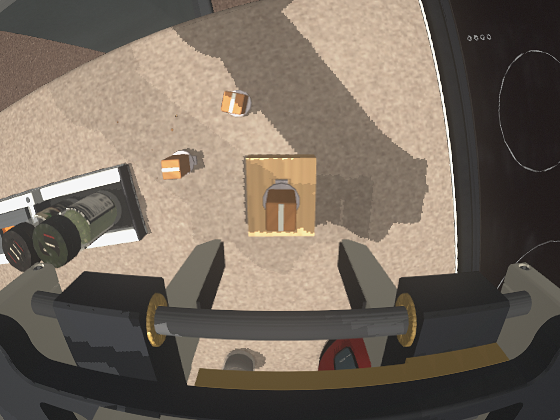

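```bash
cat >> h.py <<'E'
def fproj(c,X):
    p=c['R']@np.asarray(X,float)+c['t']; th=np.arctan2(np.hypot(*p[:2]),p[2]); k=th/np.hypot(*p[:2])
    return (c['mtx'][0,0]*k*p[:2]+c['mtx'][:2,2]).round(1)
def fpt(c,u,v,z):
    q=(np.array([u,v])-c['mtx'][:2,2])/c['mtx'][0,0]; th=np.linalg.norm(q)
    d=c['R'].T@np.r_[q/th*np.sin(th),np.cos(th)]; o=-c['R'].T@c['t']
    return (o+d*(z-o[2])/d[2]).round(1)
E
python3 - <<'E'
from h import *
w=load('w1'); print('cam',-w['R'].T@w['t'])
cv2.imwrite('pics/w1c.png',cv2.resize(w['img'][145:245,235:335,::-1],None,fx=6,fy=6,interpolation=cv2.INTER_CUBIC))
a=np.radians(-13.6);R=np.array([[np.cos(a),-np.sin(a)],[np.sin(a),np.cos(a)]])
for h,z in((12,76),):
  for s in((1,1),(1,-1),(-1,-1),(-1,1)): print(fproj(w,np.r_[R@np.array(s)*1.0*0+R@(np.array(s)*h)+[493.5,315],z]))
E
```

```text
cam [414.05099233 336.09978816 312.5438512 ]
[294.9 230.8]
[264.2 230.8]
[263.8 201.4]
[295.4 201.4]
```

View pics/w1c.png

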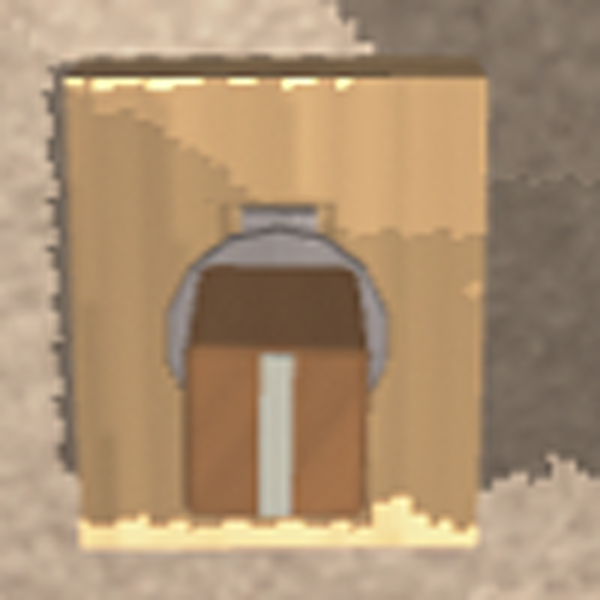

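Run:
```python
from h import *
w=load('w1')
c=np.array([fpt(w,235+x/6-.4,145+y/6-.4,76)[:2] for x,y in((186,347),(365,347),(362,513),(189,513))]);print(c,c.mean(0),[np.linalg.norm(c[i]-c[i-1]) for i in range(4)])
d=c[0]-c[1];print(np.degrees(np.arctan2(d[1],d[0]))); d=c[2]-c[3];print(np.degrees(np.arctan2(d[1],d[0])))
```

```text
[[480.2 307.3]
 [485.4 329.3]
 [507.4 324. ]
 [502.1 302.1]] [493.775 315.675] [np.float64(22.508887133752335), np.float64(22.606193841511665), np.float64(22.629405648403587), np.float64(22.532199182503213)]
-103.29857033049426
76.39547113536803
```

```bash
python3 -m pendant '0.0005 -0.001 -0.03 0 0.7;0 0 -0.03 0 0.7;0 0 -0.03 0 0.7;0 0 -0.019 0 0.7;0 0 0 0 0.7;0 0 0 0 0.7'; python3 -m pendant '0 0 0 0 0.2;0 0 0 0 0.2;0 0 0 0 0.2;0 0 0 0 0.2;0 0 0 0 0.2;0 0 0 0 0.2'
```

```text
time_s: 1.98
position: [494.6, 316.9, 41.0]
tool_rot: [3.14, 0.001, 2.906]
ft_force: [0.0, 0.2, 1.0]
opening: 65.3
grasp_force: 0.0
time_s: 2.48
position: [494.0, 315.7, 40.1]
tool_rot: [3.141, 0.0, 2.905]
ft_force: [-0.1, -0.7, 0.3]
opening: 29.8
grasp_force: 0.0
```

```bash
python3 -m pendant '0 0 0 0 0;0 0 0 0 0;0 0 0 0 0;0 0 0 0 0'; python3 -m pendant '0 0 0.03 0 0;0 0 0.03 0 0;0 0 0.03 0 0;0 0 0 0 0;0 0 0 0 0'
```

```text
time_s: 2.82
position: [494.0, 315.6, 39.8]
tool_rot: [-3.142, 0.0, 2.905]
ft_force: [-0.1, -0.3, 2.8]
opening: 23.5
grasp_force: 30.0
time_s: 3.23
position: [494.7, 316.2, 131.1]
tool_rot: [3.139, 0.002, 2.905]
ft_force: [-0.8, -0.2, -1.2]
opening: 23.9
grasp_force: 30.0
```

```bash
python3 -m pendant '0 0 0.035 0 0;0 0 0.035 -6.6 0;-0.004 -0.03 0 -6.6 0;-0.004 -0.03 0 -6.6 0;-0.004 -0.03 0 -6.6 0;-0.004 -0.03 0 -6.6 0;-0.004 -0.03 0 -6.6 0;-0.004 -0.03 0 -6.6 0;-0.004 -0.03 0 -6.6 0;-0.004 -0.03 0 -6.6 0'; python3 -m pendant '-0.004 -0.03 0 -6.6 0;-0.004 -0.03 0 -6.6 0;-0.003 -0.037 0 -6.6 0;0 0 0 0 0;0 0 0 0 0;0 0 0 0 0'
```

```text
time_s: 4.07
position: [460.1, 74.1, 198.0]
tool_rot: [-3.138, -0.0, 1.863]
ft_force: [0.9, -0.7, -0.9]
opening: 23.9
grasp_force: 30.0
time_s: 4.57
position: [450.1, -20.7, 198.5]
tool_rot: [-3.139, -0.0, 1.524]
ft_force: [-0.2, 0.0, -0.5]
opening: 24.0
grasp_force: 30.0
```

```bash
python3 -m pendant '0 0 -0.04 -0.8 0;0 0 -0.04 0 0;0 0 0 0 0;0 0 0 0 0;0 0 0 0 0'
python3 - <<'E'
from h import *
w=snap('wrist','w2'); t=snap('top','t2'); print(bot.get_state()['position'],bot.get_state()['tool_rot'])
print(fproj(w,[451,-21.5,36]),fproj(w,[451,-21.5,90]))
a=cv2.resize(w['img'][100:300,180:400,::-1],None,fx=2.7,fy=2.7,interpolation=cv2.INTER_CUBIC)
cv2.imwrite('pics/w2c.png',a)
E
```

```text
time_s: 4.98
position: [451.7, -20.7, 120.6]
tool_rot: [3.14, -0.0, 1.51]
ft_force: [0.5, -0.3, -0.9]
opening: 23.5
grasp_force: 30.0
[452.51603107 -21.04686403 121.59030774] [ 3.13732033e+00 -6.19736139e-04  1.50958700e+00]
[279.5 210.4] [279.2 236.4]
```

View pics/w2c.png

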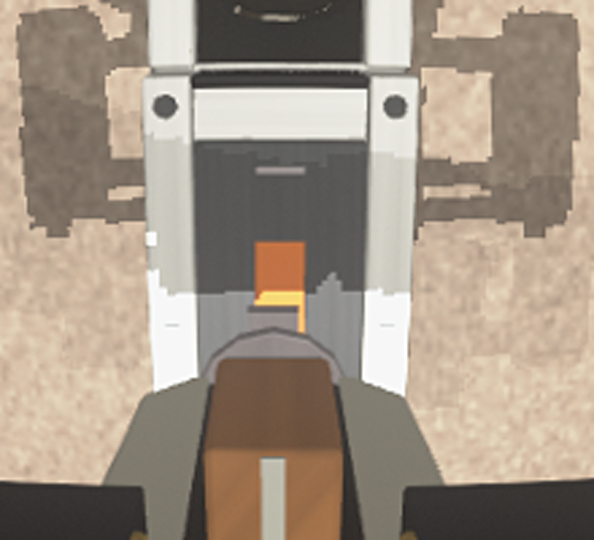

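The wrist view shows the slot's jar-side end at crop v=242 (u 255–305), the dock screws at (165,106) and (395,106), and the foot hanging just over the slot's left half, at u 247–300.

Run:
```python
from h import *
w=load('w2'); F=lambda x,y,z:fpt(w,180+x/2.7-.3,100+y/2.7-.3,z)[:2]
s0,s1=F(165,106,36),F(395,106,36)
print('screws',s0,s1,np.degrees(np.arctan2(*(s1-s0)[::-1])),'mid',(s0+s1)/2)
print('plate',F(194,140,36),F(368,140,36)); l,r=F(255,242,36),F(305,242,36); print('slot end',l,r,(l+r)/2,'r lower',F(305,300,36),F(255,290,36))
print('rail edges',F(148,230,36),F(413,230,36))
for z in(90,92): print('foot',F(247,306,z),F(300,306,z))
```

```text
screws [424.8  38.1] [490.4  34.2] -3.4022993198755924 mid [457.6   36.15]
plate [432.4  27.7] [482.2  24.7]
slot end [447.9  -3.6] [462.5  -4.5] [455.2   -4.05] r lower [461.7 -22.5] [446.9 -18.4]
rail edges [416.6   2. ] [494.6  -2.7]
foot [446.9  -5.1] [459.4  -5.8]
foot [447.   -4.4] [459.3  -5.2]
```

```bash
python3 -m pendant '0.0018 -0.0015 -0.03 0 0;0 0 -0.02 0 0;0 0 -0.002 0 0;0 0 -0.002 0 0;0 0 0 0 0;0 0 0 0 0'; python3 -m pendant '0 0 -0.002 0 0;0 0 -0.001 0 0;0 0 -0.001 0 0;0 0 0 0 0'; python3 -m pendant '0 0 -0.001 0 0;0 0 -0.001 0 0;0 0 0 0 0;0 0 0 0 0'
```

```text
time_s: 5.58
position: [453.8, -22.9, 67.1]
tool_rot: [3.139, -0.0, 1.509]
ft_force: [0.0, 0.8, -0.7]
opening: 23.5
grasp_force: 30.0
time_s: 5.92
position: [452.7, -22.8, 61.7]
tool_rot: [3.141, -0.0, 1.509]
ft_force: [-0.0, -0.0, 0.2]
opening: 24.1
grasp_force: 30.0
time_s: 6.25
position: [452.6, -22.9, 59.5]
tool_rot: [-3.141, -0.0, 1.509]
ft_force: [-0.7, -0.1, -1.3]
opening: 23.5
grasp_force: 30.0
```

It is in the slot: the foot is about 6 mm below the plate top with no force. Now I press against the spring.

```bash
python3 -m pendant '0 0 -0.002 0 0;0 0 -0.002 0 0;0 0 -0.001 0 0;0 0 0 0 0;0 0 0 0 0'; python3 -m pendant '0 0 -0.002 0 0;0 0 -0.002 0 0;0 0 0 0 0;0 0 0 0 0'; python3 -m pendant '0 0 -0.001 0 0;0 0 -0.001 0 0;0 0 0 0 0;0 0 0 0 0'
```

```text
time_s: 6.67
position: [452.8, -22.9, 54.8]
tool_rot: [3.141, -0.0, 1.509]
ft_force: [-0.5, -0.1, 2.5]
opening: 23.6
grasp_force: 30.0
time_s: 7.0
position: [452.9, -22.9, 50.8]
tool_rot: [3.141, -0.0, 1.509]
ft_force: [-1.3, 0.8, 4.9]
opening: 23.6
grasp_force: 30.0
time_s: 7.33
position: [452.8, -22.9, 49.0]
tool_rot: [3.141, -0.0, 1.509]
ft_force: [-1.1, 0.9, 7.3]
opening: 23.8
grasp_force: 30.0
```

```bash
python3 -m pendant '0 0 -0.001 0 0;0 0 0 0 0;0 0 0 0 0;0 0 0 0 0'; python3 -m pendant '0 0 -0.001 0 0;0 0 0 0 0;0 0 0 0 0;0 0 0 0 0'
```

```text
time_s: 7.67
position: [452.8, -22.9, 48.1]
tool_rot: [3.141, -0.0, 1.509]
ft_force: [-1.0, 0.8, 8.2]
opening: 23.6
grasp_force: 30.0
time_s: 8.0
position: [452.8, -22.9, 47.4]
tool_rot: [3.141, -0.001, 1.508]
ft_force: [-1.5, -0.1, 11.6]
opening: 23.9
grasp_force: 30.0
```

```bash
python3 -m pendant '0 0 0 5 0;0 0 0 5 0;0 0 0 5 0;0 0 0 5 0;0 0 0 5 0;0 0 0 0 0'; python3 -m pendant '0 0 0 6 0;0 0 0 6 0;0 0 0 6 0;0 0 0 6 0;0 0 0 6 0;0 0 0 0 0'
```

```text
time_s: 8.5
position: [453.7, -22.7, 47.5]
tool_rot: [3.139, 0.0, 1.948]
ft_force: [-0.6, 1.0, 10.2]
opening: 23.7
grasp_force: 30.0
time_s: 9.0
position: [454.0, -22.6, 47.5]
tool_rot: [3.139, 0.002, 2.472]
ft_force: [-0.2, 1.1, 10.9]
opening: 24.0
grasp_force: 30.0
```

```bash
python3 -m pendant '0 0 0 6 0;0 0 0 6 0;0 0 0 6 0;0 0 0 6 0;0 0 0 6 0;0 0 0 5 0;0 0 0 0 0;0 0 0 0 0'
python3 - <<'E'
from h import *
s=bot.get_state();print(s['wrist_torque'],np.degrees(s['tool_rot'][2]),s['joint_pos'][6])
E
```

```text
time_s: 9.67
position: [454.2, -22.6, 47.5]
tool_rot: [3.141, 0.003, 3.08]
ft_force: [-0.3, 1.5, 9.5]
opening: 23.9
grasp_force: 30.0
[0.11467772 0.10072931 0.00119131] 176.46275591503968 1.2917286870429463
```

```bash
python3 -m pendant '0 0 0.001 0 0;0 0 0.001 0 0;0 0 0.001 0 0;0 0 0 0 0;0 0 0 0 0'; python3 -m pendant '0 0 0.001 0 0;0 0 0.001 0 0;0 0 0 0 0;0 0 0 0 0';python3 -m pendant '0 0 0.001 0 0;0 0 0 0 0;0 0 0 0 0'
```

```text
time_s: 10.08
position: [454.1, -22.6, 50.3]
tool_rot: [3.141, 0.003, 3.08]
ft_force: [0.6, 0.7, 7.3]
opening: 23.6
grasp_force: 30.0
time_s: 10.42
position: [454.1, -22.6, 52.1]
tool_rot: [3.141, 0.003, 3.08]
ft_force: [0.9, 1.4, 4.4]
opening: 23.7
grasp_force: 30.0
time_s: 10.67
position: [454.1, -22.6, 52.8]
tool_rot: [3.141, 0.003, 3.08]
ft_force: [2.7, 1.0, 1.9]
opening: 23.7
grasp_force: 30.0
```

```bash
python3 -m pendant '0 0 0 0 0.2;0 0 0 0 0.35;0 0 0 0 0.5;0 0 0 0 0.6;0 0 0 0 0.6;0 0 0 0 0.6;0 0 0 0 0.6'; python3 -m pendant '0 0 0.01 0 0.6;0 0 0.03 0 0.6;0 0 0.04 0 0.6;0 0 0.04 0 0.6;0 0 0 0 0.6;0 0 0 0 0.6'
python3 - <<'E'
from h import *
w=snap('wrist','w3'); t=snap('top','t3')
a=cv2.resize(w['img'],(400,300));b=cv2.resize(t['img'][170:230,215:315],(400,240),interpolation=cv2.INTER_CUBIC)
c=cv2.resize(w['img'][150:270,200:360],(400,300),interpolation=cv2.INTER_CUBIC)
r=np.zeros((300,400,3),np.uint8);r[:240]=b
cv2.imwrite('pics/f3.png',np.vstack([np.hstack([a,c]),np.hstack([r,np.zeros_like(r)])])[:560,:,::-1])
E
```

```text
time_s: 11.25
position: [452.2, -23.0, 52.5]
tool_rot: [-3.141, -0.001, 3.079]
ft_force: [-0.5, 0.2, -0.2]
opening: 55.2
grasp_force: 0.0
time_s: 11.75
position: [453.9, -23.0, 174.6]
tool_rot: [-3.141, 0.005, 3.079]
ft_force: [-0.6, -0.9, 0.1]
opening: 55.7
grasp_force: 0.0
```

View pics/f3.png

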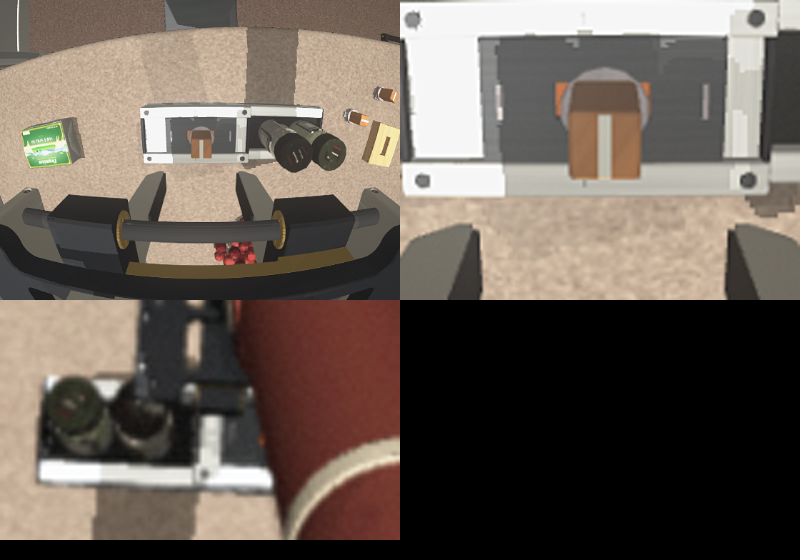

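The post stands upright with its white line across the rail, in line with the slot. The jars and the butter are untouched and the gripper is clear. One check of the head height (89 mm expected), then I hand in.

Run:
```python
from h import *
w=load('w3')
u,v=200+200/2.5,150+145/2.5   # head top centre
q=(np.array([u,v])-w['mtx'][:2,2])/w['mtx'][0,0];th=np.linalg.norm(q)
zz=np.median(w['z_map'][int(v)-3:int(v)+4,int(u)-3:int(u)+4])
d=np.r_[q/th*np.tan(th),1]*zz
X=w['R'].T@(d-w['t']);print(X)
if abs(X[2]-89)<2.5: print(order.hand_in())
```

```text
[454.5526308  -23.12682067  88.63682568]
the job is handed in; nothing more can be done
None
```

The post is locked in the spice rail and the job is handed in. It sits across the rail with its head top at 88.6 mm (89 expected), the peak press reading was about 12 N, and the gripper let go at about 11 s. The jars and the butter pack were not touched.

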